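# Put the paddle board away under the worktop shelf, between the jars

### The job

Put the wooden paddle board away under the slatted shelf on the worktop: slide it nose first in at the open front and between the two spice jars standing under the shelf, easing them apart with it. The whole blade must end flat under the shelf with only the handle sticking straight out of the front, and a jar upright on either side of the blade, still under the shelf; leave the things on top of the shelf, the glass and the fruit where they are.

Things in the scene. Friction and masses are not known exactly. Their poses are not given: they have to be found in the camera images.
- paddle_board: Loose wooden paddle board lying flat, 280 mm long, 14 mm thick, 0.15 to 0.31 kg. Origin: centre of the blade's underside; +x points to the nose, z up. Blade 100 mm wide, x = -80 to +80 mm, the last 50 mm a half round. Handle 30 mm wide, 14 mm thick, x = -80 to -200 mm. Dragged by the handle it slides on the worktop; friction varies.
- handle_grip (a point): Point on the middle of the handle to grip, at x = -170 mm, 7 mm above the board's underside (90 mm behind the blade's rear edge, 30 mm from the end of the handle). Axes as the board's: y runs across the 30 mm width.
- blade_shoulder (a point): Centre of the rear edge of the blade, where the handle begins (x = -80 mm, 7 mm above the underside). Axes as the board's.
- shelf: Dark slatted wooden shelf, fixed, 270 wide (y) x 200 deep (x) x 140 mm high, no floor, to the robot's left. Origin: centre of its footprint on the worktop. +x points from the open front (facing roughly the robot's right) to the back: the way in. Headroom 128 mm under the slats. Legs and low rails 18 mm thick at both y ends; low back rail, 26 mm high, front face at x = +89 mm. No rail in front.
- shelf_front (a point): Middle of the shelf's front edge at worktop height (x = -100 mm in the shelf's frame). Axes as the shelf's.
- jar_left: Slim round spice jar with a dark cap, 41 mm diameter, 105 mm high, about 0.1 kg, loose, on the worktop under the shelf on its +y side (left when looking in at the front). Origin: centre of its underside. The clear gap between the two jars is 73 to 97 mm, narrower than the blade; they slide apart when the round nose is pushed between them.
- jar_right: The same kind of spice jar, on the shelf's -y side (right when looking in). Origin: centre of its underside.
- honey_jar: Honey jar with a yellow lid, 64 mm diameter, 100 mm high, on top of the shelf at the back. Origin: centre of its underside. Not to be disturbed.
- salt_shaker: Salt shaker, 44 mm diameter, 90 mm high, on top of the shelf at the back. Origin: centre of its underside. Not to be disturbed.
- water_glass: Drinking glass, 81 mm diameter, 93 mm high, on the strip of worktop in front of the sink. Origin: centre of its underside. Not to be disturbed.
- lemon: Lemon, 71x53x51 mm, on the strip in front of the sink. Not to be disturbed.
- lime: Lime, 53x46x48 mm, beside the lemon. Not to be disturbed.
There are look-alikes about, which are no part of the job. Leave any red or turquoise look-alike of the jar_right alone.

How it is judged (in metres and radians):
At the end, for the whole second after the job is handed in: Board flat, at rest, within 0.2 rad of straight in; blade's rear edge 2 mm outside to 70 mm inside the shelf's front edge; a jar each side (over 58 mm from the board's centre line), upright within 0.1 rad, at rest, within 90 mm (depth) and 115 mm (width) of the shelf's centre (x of blade_shoulder in the frame of shelf between -0.102 and -0.03 m and angle between the x axis of paddle_board and the x axis of shelf, either way round below 0.2 rad and angle between paddle_board's own z axis and vertical below 0.06 rad and height (world z) of paddle_board below 0.008 m and y of jar_left in the frame of paddle_board above 0.058 m and y of jar_left in the frame of shelf below 0.115 m and x of jar_left in the frame of shelf between -0.09 and 0.09 m and angle between each of jar_left, jar_right's own z axis and vertical below 0.1 rad and linear speed of each of jar_left, jar_right, paddle_board below 0.02 m/s and y of jar_right in the frame of paddle_board below -0.058 m and y of jar_right in the frame of shelf above -0.115 m and x of jar_right in the frame of shelf between -0.09 and 0.09 m); the robot touches nothing.
It fails at once if a spice jar under the shelf is knocked over (tilts by more than about 25 degrees) (angle between any of jar_left, jar_right's own z axis and vertical above 0.45 rad).
It fails at once if the things on top of the shelf, the glass, the lemon or the lime are moved by more than 4 cm (distance of any of honey_jar, salt_shaker, water_glass, lemon, lime from where it was at the start of the episode above 0.04 m).
It also fails if it takes over 51 s, if anything falls off the work surface, if the arm or the gripper's body presses on something with over 40 N, if the wrist force passes 120 N, or if a joint passes its speed limit or range.

### The arm

A 6-joint arm with a two-finger parallel gripper is mounted at the origin on a cart in front of the work surface, level with it; the furniture and walls round the work are solid. World frame = base frame: x ahead of the robot, y to its left, z up, the work surface at z = 0. Lengths are in mm, angles in rad, forces in N, time in s.
With the tool pointing down it reaches from about 275 to 750 mm from the base axis. Payload 10.2 kg.
Tool frame: the origin (TCP) lies midway between the tips of the shut fingers; the grasp point (between the pads) lies 19 mm behind it; z points along the fingers, y is the line along which they close (so a half turn about z gives the same grasp; the last joint's range is limited). The gripper opens to 88 mm and grips with 3 to 60 N. Pads are 18 mm wide; open, the fingers measure 123 mm over their backs; the gripper's body (75 mm by 187 mm) begins 45 mm behind the grasp point.
Start: joints at [-1.557, 0.313, 1.498, -0, 1.331, -0.223], TCP at [123.148, -510.358, 213.92] pointing down, gripper open.
Joint ranges: [-2.94, 2.94], [-0.97, 2.17], [0.19, 2.56], [-1.23, 4.37], [0.02, 3.11], [-2.88, 2.88]. Speed limits (rad/s): [2.39, 2.39, 3.01, 3.14, 3.14, 3.14].

### API

Orientations are given as a rotation vector (axis times angle).
In Python, from rig import robot gives the robot as it stands.
- The arm moves only by the tool arm_command, never from a script. Its argument "deltas" is a list of rows, each a list of 3 entries, a list of its own where there are three numbers: the turn, a rotation vector about the world's x, y, z in degrees, then the shift along the world's x, y, z in mm, then the finger opening in mm, from 0 to 88.1. A call has 1 to 20 rows; each row is the pose to reach, as a shift and turn from the pose commanded when the call began; what a row does not reach only later rows make up. A row lasts 1/10 s, in which the tool goes at most 50 mm and 8.59 degrees, less where a joint would pass 70% of its speed; a pose out of reach is approached as far as the arm can. A call with a gripper value outside its range is refused whole. The fingers move at their own pace and stop on an object; "newtons" is the grip in N (left out, the last holds). Time passes only in rows, so rows that repeat a pose let the fingers close. It gives the time, the measured TCP pose, the force, the opening and the grip force at its end, in the units of the state.
- robot.get_obs(): the state, without advancing time (a new reading comes with each control period).
- robot.snapshot(name): name is "scene" or "top" or "wrist"; returns a dict with "pixels" (420x560x3 uint8, blue, green, red), "camera_matrix" (3x3 intrinsics, pixels), "R" (3x3) and "t" (3): a world point X has camera coordinates R X + t. Camera axes: x right, y down, z forward; pixel columns grow to the right and rows downward; lengths in mm; the calibration is good to about 2 mm. A picture is of the moment at which its call begins. There is no depth.
- robot.finish_job(): hands the job in; it is judged then, once.
The state is a dict: "clock": time; "joints": joint angles; "qvel": joint speeds; "effort": joint torques, N m; "position": TCP position; "eef_rot": TCP orientation; "wrist_force": force on the tool from outside, world axes, zero at the start; "torque": the same for the moment, N m; "gripper_width": finger opening in mm; "finger_force": force on a finger pad.
Only numpy, scipy, OpenCV 4.12 (cv2) and the standard library are available. Lean on these libraries where they do the work, as an engineer would, in place of code of your own. Each camera call takes 0.05 s, during which the arm holds its last target. There are 200 camera calls.

## Working session

There is one attempt and no reset: what is moved stays moved. The work goes in short steps, Python scripts to look and compute and a tool call to move; the robot and the scene stay as the last step left them, time stands still between calls to the robot, and variables do not carry over. Pictures are saved under pics/ and viewed, at most 10 in all, crops included, and the job is handed in when it is done.

Besides the shell and the picture viewer there is one more tool, called after "Emit:" as a command line: name --argument value ..., lists and objects as JSON in quotes. arm_command: Moves the arm, as the interface text tells. Its arguments: {"type":"object","properties":{"deltas":{"type":"array"},"newtons":{"type":"number"}},"required":["deltas"]}

```bash
mkdir -p pics; cat > h.py <<'E'
from rig import robot
import numpy as np, cv2, pickle
def snap(n,f):
    s=robot.snapshot(n); cv2.imwrite(f'pics/{f}.png',np.asarray(s['pixels'])); pickle.dump({k:np.array(s[k]) for k in('pixels','camera_matrix','R','t')},open(f'pics/{f}.pkl','wb'))
def load(f): return pickle.load(open(f'pics/{f}.pkl','rb'))
def back(f,uv,z):
    s=load(f);K,R,t=s['camera_matrix'],s['R'],s['t'].ravel();c=-R.T@t
    o=[]
    for u,v in uv:
        d=R.T@np.linalg.solve(K,[u,v,1.]);o.append(c+d*(z-c[2])/d[2])
    return np.round(np.array(o),1)
def proj(f,X):
    s=load(f);p=(s['camera_matrix']@(s['R']@np.atleast_2d(X).T+s['t'].reshape(3,1))).T
    return np.round(p[:,:2]/p[:,2:],1)
E
python3 - <<'E'
from h import *
snap('scene','s0');snap('top','t0');
print({k:np.round(v,3) for k,v in robot.get_obs().items()})
E
```

```text
{'clock': np.float64(0.1), 'joints': array([-1.557,  0.313,  1.498, -0.   ,  1.331, -0.223]), 'qvel': array([ 0.001, -0.003, -0.001,  0.001, -0.001, -0.001]), 'effort': array([ 3.0000e-03, -4.0281e+01, -2.5264e+01,  7.0000e-02,  3.4000e-02,
       -0.0000e+00]), 'position': array([ 123.132, -510.114,  213.418]), 'eef_rot': array([-3.118, -0.371, -0.   ]), 'wrist_force': array([ 0.673,  0.286, -1.092]), 'torque': array([ 0.079, -0.024, -0.046]), 'finger_force': np.float64(0.0), 'gripper_width': np.float64(88.236)}
```

View pics/s0.png

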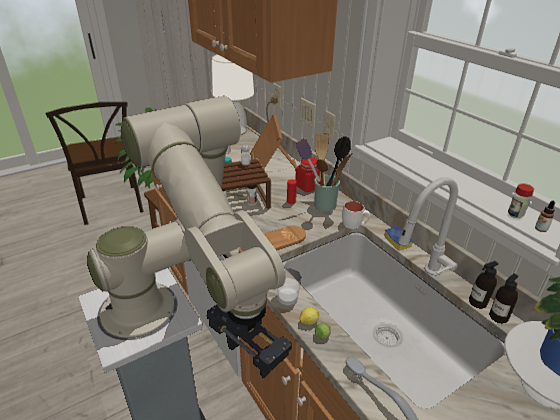

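View pics/t0.png

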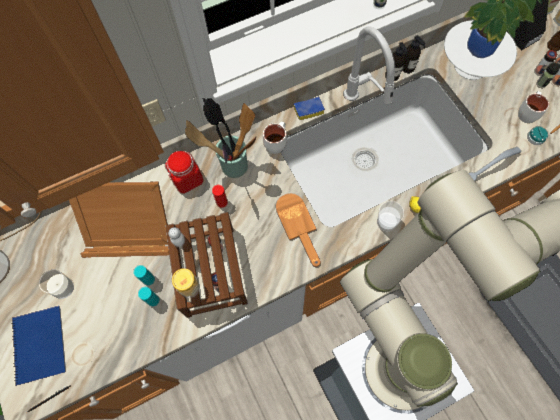

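The top view shows the board at about (297,228), with its handle end at (317,263). The shelf is at about (210,262), and its open front faces right. Jar look-alikes are the red one at (220,196) and the turquoise ones at (143,275) and (148,296). All three stand outside the shelf. The real jars should be under the slats, so I'll enlarge that area.

```bash
python3 - <<'E'
from h import *
a=load('t0')['pixels'][185:325,140:330];b=load('s0')['pixels'][140:255,205:320]
A=cv2.resize(a,None,fx=4.2,fy=4.2,interpolation=cv2.INTER_CUBIC);cv2.imwrite('pics/c1.png',A);
B=cv2.resize(b,None,fx=5,fy=5,interpolation=cv2.INTER_CUBIC);cv2.imwrite('pics/c2.png',B)
print(back('t0',[(317,263),(290,196),(180,228),(245,310)],14))
s=load('t0');print(-s['R'].T@s['t'].ravel()); s=load('s0');print(-s['R'].T@s['t'].ravel())
E
```

```text
[[409.6  71.9  14. ]
 [663.9  39.2  14. ]
 [730.9 423.9  14. ]
 [379.6 347.1  14. ]]
[  44.56828202  355.35203864 1554.92277889]
[ -148.64573599 -1041.48945038  1040.32656757]
```

View pics/c1.png

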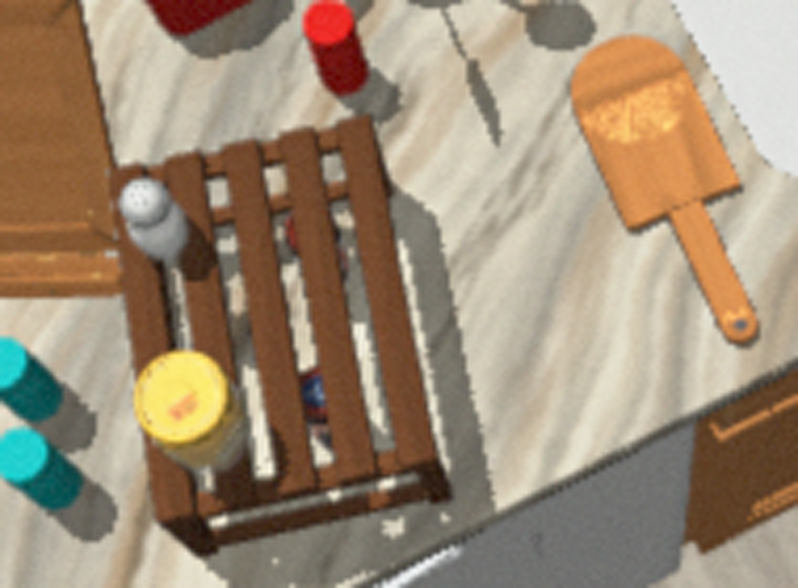

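View pics/c2.png

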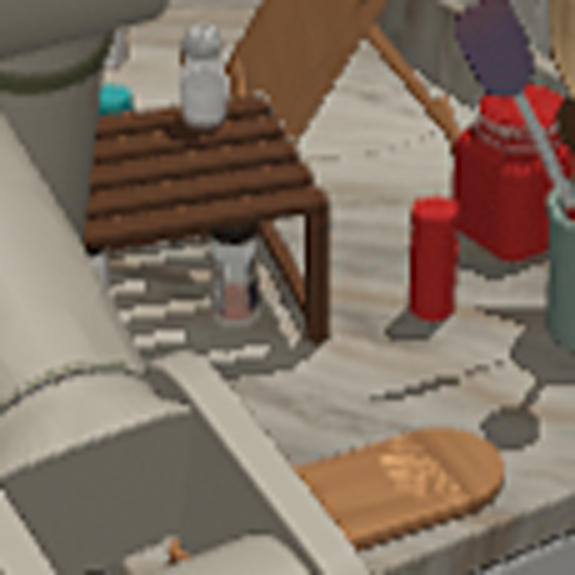

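The enlarged crops show the two clear-glass jars with dark caps under the slats. jar_right's base is at scene (252,204), seen in the top view near (214,242). jar_left is near top (216,280). The red and turquoise look-alikes are outside the shelf and stay untouched.

```bash
python3 - <<'E'
from h import *
c=lambda L:[(140+(u+.5)/4.2-.5,185+(v+.5)/4.2-.5) for u,v in L]
d=lambda L:[(205+u/5,140+v/5) for u,v in L]
S=back('t0',c([(372,116),(437,468),(163,518),(113,170)]),140);print('shelf top corners ff,fn,bn,bf\n',S)
print('board shoulders/handle sides/hole/nose',back('t0',c([(622,213),(742,183),(672,212),(704,201),(741,324),(622,37)]),14))
print('jarR scene base, cap top',back('s0',d([(237,322)]),0),back('s0',d([(235,226)]),105))
print('glass',back('t0',[(390,213)],93),'lemon',back('t0',[(416,204)],25),'red',back('t0',c([(345,85)]),5))
print('edge',back('t0',c([(380,585),(700,425),(798,365)]),0),'sink',back('t0',c([(690,30),(798,175)]),0))
print('jars px in top assume mid',back('t0',c([(315,240),(322,405)]),105))
print('shelf base scene', back('s0',d([(318,338)]),0))
E
```

```text
shelf top corners ff,fn,bn,bf
 [[653.6 263.2 140. ]
 [390.8 333.8 140. ]
 [446.7 517.3 140. ]
 [703.2 451.9 140. ]]
board shoulders/handle sides/hole/nose [[539.1 112.7  14. ]
 [517.3  15.6  14. ]
 [521.4  77.   14. ]
 [517.9  49.9  14. ]
 [414.7  72.6  14. ]
 [676.3  41.7  14. ]]
jarR scene base, cap top [[605.8 326.2   0. ]] [[599.6 314.  105. ]]
glass [[ 428.9 -203.4   93. ]] lemon [[ 434.1 -325.4   25. ]] red [[747.2 262.7   5. ]]
edge [[364.8 407.5   0. ]
 [361.7 136.9   0. ]
 [368.4  46.5   0. ]] sink [[661.4 -14.5   0. ]
 [506.7 -31.1   0. ]]
jars px in top assume mid [[597.1 340.7 105. ]
 [479.4 387.6 105. ]]
shelf base scene [[652.5 268.6   0. ]]
```

```bash
cat >> h.py <<'E'
def outline():
    a=np.linspace(-np.pi/2,np.pi/2,25)
    return np.array([(-200,-15),(-80,-15),(-80,-50)]+[(30+50*np.cos(q),50*np.sin(q)) for q in a]+[(-80,50),(-80,15),(-200,15)])
def sil(f,p,sc=4):
    x,y,th=p;c,s=np.cos(th),np.sin(th);P=outline()@np.array([[c,s],[-s,c]])+[x,y]
    m=np.zeros((420*sc,560*sc),np.uint8)
    for z in np.linspace(0,14,5):
        q=(proj(f,np.c_[P,np.full(len(P),z)])+.5)*sc
        cv2.fillPoly(m,[np.round(q).astype(np.int32)],1)
    return cv2.resize(m.astype(np.float32),(560,420),interpolation=cv2.INTER_AREA)
def mask(f,box):
    x0,y0,x1,y1=box;hsv=cv2.cvtColor(load(f)['pixels'],cv2.COLOR_BGR2HSV)
    m=cv2.inRange(hsv,(5,110,60),(20,255,255));o=np.zeros(m.shape,np.float32);o[y0:y1,x0:x1]=m[y0:y1,x0:x1]/255.
    return cv2.morphologyEx(o,cv2.MORPH_CLOSE,np.ones((5,5)))
def fit(f,p0,box):
    from scipy.optimize import minimize
    M=mask(f,box);g=lambda p:np.abs(sil(f,(p[0],p[1],p[2]/100))-M).sum()
    p=[p0[0],p0[1],p0[2]*100];
    for k in (20,8):
        r=minimize(g,p,method='Nelder-Mead',options=dict(initial_simplex=[p]+[np.add(p,k*e) for e in np.eye(3)],maxiter=150));p=r.x
    return [round(p[0],1),round(p[1],1),round(np.degrees(p[2]/100),2)],round(r.fun,1),M.sum()
E
python3 - <<'E'
from h import *
p,e,n=fit('t0',(607,53,-.13),(270,185,330,272));print(p,e,n)
c,s=np.cos(np.radians(p[2])),np.sin(np.radians(p[2]));print('grip',p[0]-170*c,p[1]-170*s)
E
```

```text
[np.float64(601.9), np.float64(59.1), np.float64(-4.32)] 122.0 1474.0
grip 432.3829869556956 71.90555693974856
```

Emit:
arm_command --deltas '[[[0,0,0],[24,44,0],88],[[0,0,0],[48,88,0],88],[[0,0,-4],[72,132,0],88],[[0,0,-8],[96,176,0],88],[[0,0,-12],[120,220,0],88],[[0,0,-16],[144,264,0],88],[[0,0,-20],[168,308,0],88],[[0,0,-21],[192,352,0],88],[[0,0,-21],[216,396,0],88],[[0,0,-21],[240,440,-20],88],[[0,0,-21],[264,484,-50],88],[[0,0,-21],[288,528,-80],88],[[0,0,-21],[305,560,-100],88],[[0,0,-21],[316,585,-110],88],[[0,0,-21],[316,585,-110],88],[[0,0,-21],[316,585,-110],88],[[0,0,-21],[316,585,-110],88]]'

```text
clock: 1.8
position: [439.1, 73.8, 104.4]
eef_rot: [3.135, -0.205, 0.001]
wrist_force: [-0.2, -0.4, -0.0]
gripper_width: 88.1
finger_force: 0.0
```

```bash
python3 - <<'E'
from h import *
snap('wrist','w1');im=load('w1')['pixels'].copy()
x,y,th=601.9,59.1,np.radians(-4.32);c,s=np.cos(th),np.sin(th);P=outline()@np.array([[c,s],[-s,c]])+[x,y]
cv2.polylines(im,[np.round(proj('w1',np.c_[P,np.full(len(P),14)])).astype(np.int32)],True,(255,0,0),1)
cv2.imwrite('pics/w1.png',im)
E
```

```text
(no output)
```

View pics/w1.png

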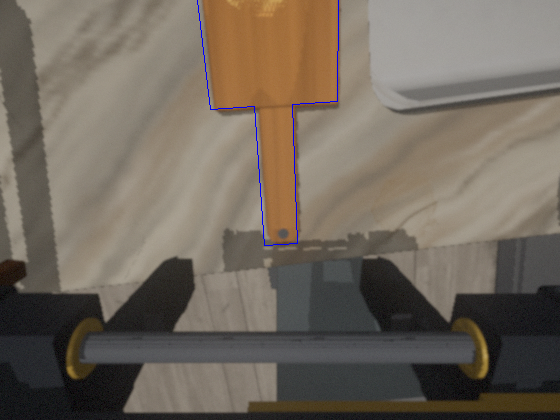

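The fitted outline matches the wrist view, with the handle end at (281,243) and the shoulder at about (275,105). Next I'll descend and grip.

Emit:
arm_command --deltas '[[[0,0,3],[-7,-2,-25],70],[[0,0,3],[-7,-2,-55],60],[[0,0,3],[-7,-2,-80],60],[[0,0,3],[-7,-2,-95],60],[[0,0,3],[-7,-2,-100],60],[[0,0,3],[-7,-2,-100],60],[[0,0,3],[-7,-2,-100],25],[[0,0,3],[-7,-2,-100],20],[[0,0,3],[-7,-2,-100],20],[[0,0,3],[-7,-2,-100],20],[[0,0,3],[-7,-2,-100],20]]' --newtons 35

```text
clock: 2.95
position: [432.2, 72.7, 4.1]
eef_rot: [3.139, -0.121, 0.0]
wrist_force: [0.3, 0.6, -0.2]
gripper_width: 22.2
finger_force: 0.0
```

```bash
python3 - <<'E'
from h import *
snap('wrist','w2');o=robot.get_obs();print(o['gripper_width'],o['finger_force'],o['position'],o['wrist_force'])
E
```

```text
20.298329204492763 0.0 [432.18867266  72.66324514   4.0317702 ] [-0.26472232 -0.23298836  0.75195466]
```

View pics/w2.png

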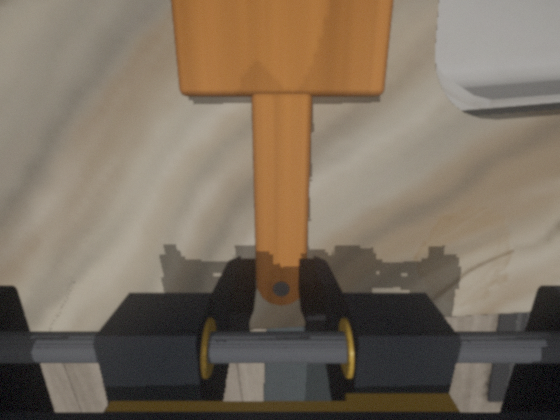

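```bash
python3 - <<'E'
from h import *
print(proj('w2',[[432.2,72.7,4],[432.2,72.7,14],[432.2,87.7,14],[432.2,57.7,14],[432.2,72.7,23]]))
print(back('w2',[(280,303),(282,289),(254,94),(311,94),(180,95),(385,94)],14))
E
```

```text
[[275.6 251.3]
 [275.6 259. ]
 [249.4 260.9]
 [301.8 257.2]
 [275.5 266.7]]
[[402.7  72.4  14. ]
 [412.3  70.5  14. ]
 [521.   76.1  14. ]
 [518.8  48.8  14. ]
 [523.3 111.6  14. ]
 [516.1  13.3  14. ]]
```

Emit:
arm_command --deltas '[[[0,0,0],[0,0,-2],0],[[0,0,0],[0,0,-2],0],[[0,0,0],[0,0,-2],0],[[0,0,0],[0,0,-2],0],[[0,0,0],[0,0,-2],0]]' --newtons 35

```text
clock: 3.5
position: [432.2, 72.7, 1.9]
eef_rot: [-3.139, 0.121, -0.0]
wrist_force: [-0.1, 0.4, -0.4]
gripper_width: 0.5
finger_force: 0.0
```

```bash
python3 - <<'E'
from h import *
snap('wrist','w3')
c=cv2.resize(load('w3')['pixels'][200:380,150:410],None,fx=3,fy=3,interpolation=cv2.INTER_CUBIC);cv2.imwrite('pics/w3c.png',c)
E
```

```text
(no output)
```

View pics/w3c.png

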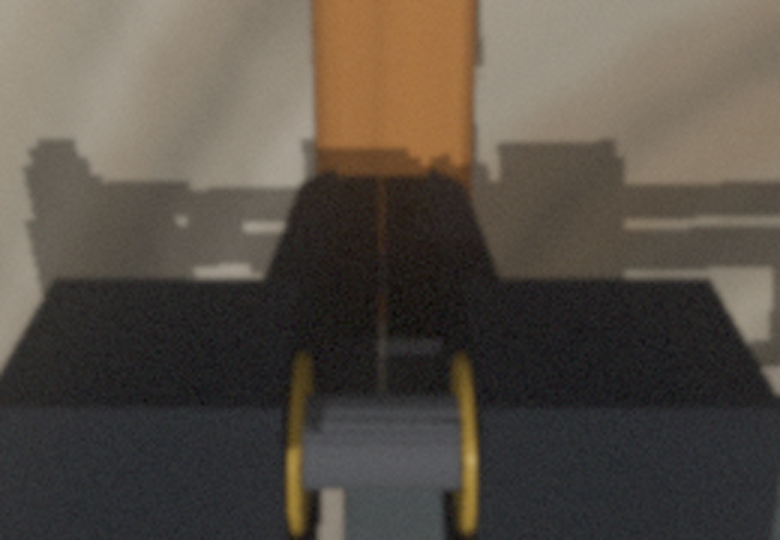

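```bash
python3 - <<'E'
from h import *
s=load('w3');print(s['camera_matrix'][0,0])
for h in (0,10,19,25,35):
    for dx in(0,9): print(h,dx,proj('w3',[[432.2+dx,72.7,1.9+h]]),(s['R']@[432.2+dx,72.7,1.9+h]+s['t'].ravel())[2])
o=robot.get_obs();print(o['joints'])
E
```

```text
313.5130893329682
0 0 [[275.6 251.3]] 188.34021339797263
0 9 [[274.4 237.5]] 185.4497708611718
10 0 [[275.5 259. ]] 178.87327482089128
10 9 [[274.3 244.6]] 175.98283228409045
19 0 [[275.5 266.7]] 170.35303010151804
19 9 [[274.1 251.7]] 167.4625875647172
25 0 [[275.4 272.3]] 164.67286695526923
25 9 [[274.  256.9]] 161.7824244184684
35 0 [[275.3 282.5]] 155.20592837818788
35 9 [[273.8 266.3]] 152.31548584138704
[-1.02066274e-01  4.42588627e-01  1.97361866e+00  4.89345493e-05
  7.25352031e-01  1.54604472e+00]
```

The fingertips shut above the handle without touching it. Going by image scale, they sit about 22-25 mm higher than the reported TCP. I'll reopen and go down carefully, watching the force.

Emit:
arm_command --deltas '[[[0,0,0],[0,0,0],60],[[0,0,0],[0,0,0],60],[[0,0,0],[0,0,0],60],[[0,0,0],[0,0,0],60],[[0,0,0],[0,0,-3],60],[[0,0,0],[0,0,-6],60],[[0,0,0],[0,0,-8],60],[[0,0,0],[0,0,-10],60],[[0,0,0],[0,0,-10],60]]'

```text
clock: 4.45
position: [432.0, 72.7, -8.4]
eef_rot: [-3.139, 0.122, 0.001]
wrist_force: [-0.1, -0.1, 0.5]
gripper_width: 60.0
finger_force: 0.0
```

Emit:
arm_command --deltas '[[[0,0,0],[0,0,-3],60],[[0,0,0],[0,0,-5],60],[[0,0,0],[0,0,-7],60],[[0,0,0],[0,0,-8],60],[[0,0,0],[0,0,-8],60]]'

```text
clock: 4.95
position: [432.1, 72.6, -16.2]
eef_rot: [-3.139, 0.122, 0.0]
wrist_force: [0.5, 0.8, -0.3]
gripper_width: 60.0
finger_force: 0.0
```

Emit:
arm_command --deltas '[[[0,0,0],[0,0,-2],60],[[0,0,0],[0,0,-3],60],[[0,0,0],[0,0,-3],40],[[0,0,0],[0,0,-3],20],[[0,0,0],[0,0,-3],20],[[0,0,0],[0,0,-3],20],[[0,0,0],[0,0,-3],20],[[0,0,0],[0,0,-3],20]]' --newtons 35

```text
clock: 5.75
position: [432.2, 72.6, -19.0]
eef_rot: [-3.139, 0.122, -0.0]
wrist_force: [-0.2, -1.0, 0.6]
gripper_width: 29.5
finger_force: 35.0
```

Emit:
arm_command --deltas '[[[0,0,4],[0,0,0],20],[[0,0,9],[1,-3,0],20],[[0,0,14],[2,-7,0],20],[[0,0,19],[3,-11,0],20],[[0,0,24],[4,-15,0],20],[[0,0,29],[5,-19,0],20],[[0,0,34],[6,-23,0],20],[[0,0,39],[8,-27,0],20],[[0,0,44],[10,-31,0],20],[[0,0,49],[11,-35,0],20],[[0,0,54],[12,-39,0],20],[[0,0,59],[13,-43,0],20],[[0,0,64],[14,-46,0],20],[[0,0,69],[15,-49,0],20],[[0,0,74],[16,-51,0],20],[[0,0,77],[17,-52,0],20],[[0,0,79],[17,-52,0],20],[[0,0,79],[17,-52,0],20]]'

```text
clock: 7.55
position: [449.3, 20.6, -19.0]
eef_rot: [2.499, 1.903, 0.0]
wrist_force: [1.0, -0.2, -0.4]
gripper_width: 29.6
finger_force: 35.0
```

```bash
python3 - <<'E'
from h import *
snap('top','t1');snap('wrist','w4');snap('scene','s1')
cv2.imwrite('pics/t1c.png',cv2.resize(load('t1')['pixels'][185:325,140:330],None,fx=4.2,fy=4.2,interpolation=cv2.INTER_CUBIC))
print(back('t1',[(260,240)],14))
print(fit('w4',(492,185,1.305),(0,0,560,250)))
o=robot.get_obs();print(o['position'],o['eef_rot'],2*np.degrees(np.arctan2(o['eef_rot'][1],o['eef_rot'][0])))
E
```

```text
[[567.2 202.5  14. ]]
([np.float64(493.9), np.float64(183.0), np.float64(74.32)], np.float64(6139.8), np.float32(33405.0))
[449.19543269  20.6147821  -19.02651314] [2.50001686e+00 1.90221629e+00 3.98984883e-05] 74.53366156783765
```

View pics/t1c.png

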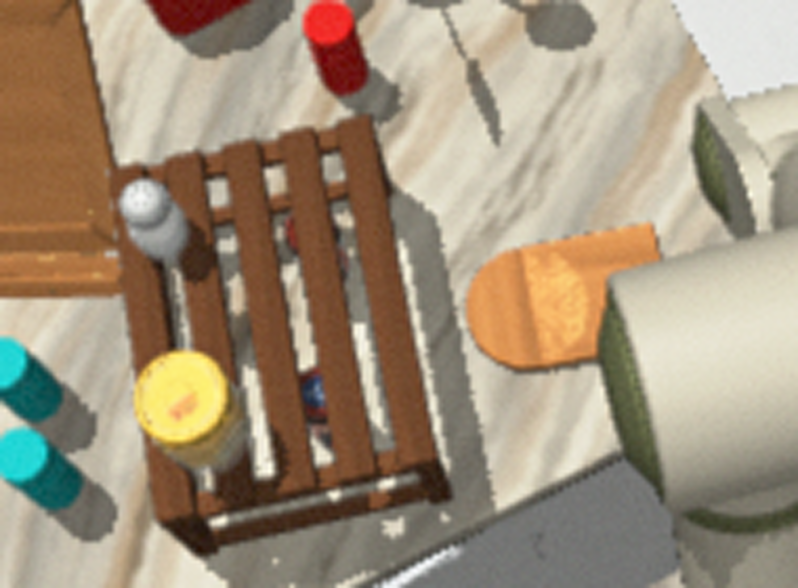

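View pics/w4.png

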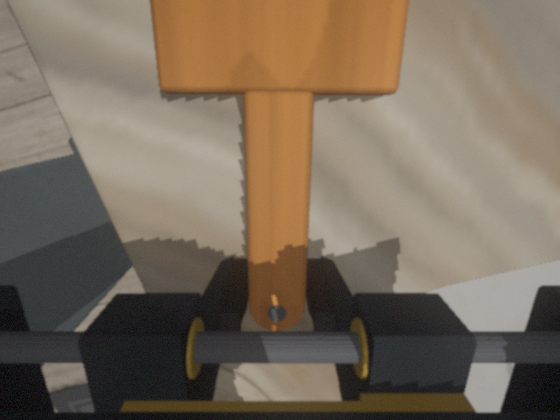

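The board is held with its axis at 74.4°, lined up with the shelf. The nose is at crop (470,300), pointing between the jars. I'll push it in.

Emit:
arm_command --deltas '[[[0,0,0],[3,10,0],20],[[0,0,0],[5,20,0],20],[[0,0,0],[8,30,0],20],[[0,0,0],[11,40,0],20],[[0,0,0],[13,50,0],20],[[0,0,0],[16,59,0],20],[[0,0,0],[18,67,0],20],[[0,0,0],[20,73,0],20],[[0,0,0],[21,78,0],20],[[0,0,0],[22,83,0],20],[[0,0,0],[24,88,0],20],[[0,0,0],[25,93,0],20],[[0,0,0],[27,98,0],20],[[0,0,0],[28,103,0],20],[[0,0,0],[30,108,0],20],[[0,0,0],[31,113,0],20],[[0,0,0],[32,118,0],20],[[0,0,0],[34,123,0],20],[[0,0,0],[35,128,0],20],[[0,0,0],[36,132,0],20]]'

```text
clock: 9.7
position: [485.2, 153.0, -19.1]
eef_rot: [2.499, 1.903, -0.0]
wrist_force: [-0.8, -4.8, 5.1]
gripper_width: 29.6
finger_force: 35.0
```

```bash
python3 - <<'E'
from h import *
snap('scene','s2');snap('wrist','w5');snap('top','t2')
print(fit('w5',(530,315,1.298),(0,0,560,250)))
cv2.imwrite('pics/s2c.png',np.hstack([cv2.resize(load('s2')['pixels'][160:260,200:300],(400,400),interpolation=cv2.INTER_CUBIC),cv2.resize(load('t2')['pixels'][205:305,165:265],(400,400),interpolation=cv2.INTER_CUBIC)]))
E
```

```text
([np.float64(530.1), np.float64(315.6), np.float64(74.32)], np.float64(6068.1), np.float32(33465.0))
```

View pics/s2c.png

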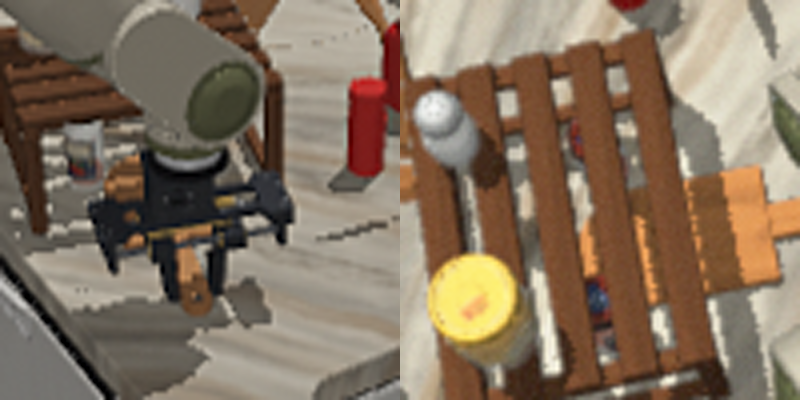

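The board has entered between the jars. jar_left is upright at right-panel (600,300), and jar_right is upright at (580,140). I'll push the remaining 73 mm or so.

Emit:
arm_command --deltas '[[[0,0,0],[1,5,0],20],[[0,0,0],[3,10,0],20],[[0,0,0],[4,15,0],20],[[0,0,0],[6,20,0],20],[[0,0,0],[7,25,0],20],[[0,0,0],[8,30,0],20],[[0,0,0],[10,35,0],20],[[0,0,0],[11,40,0],20],[[0,0,0],[13,45,0],20],[[0,0,0],[14,50,0],20],[[0,0,0],[15,55,0],20],[[0,0,0],[17,60,0],20],[[0,0,0],[18,65,0],20],[[0,0,0],[19,70,0],20],[[0,0,0],[19,70,0],20],[[0,0,0],[19,70,0],20]]'

```text
clock: 11.45
position: [504.4, 223.2, -19.0]
eef_rot: [-2.5, -1.902, -0.002]
wrist_force: [1.0, 3.7, 3.5]
gripper_width: 29.2
finger_force: 35.0
```

```bash
python3 - <<'E'
from h import *
snap('wrist','w6');snap('top','t3')
p,e,n=fit('w6',(549,385,1.298),(0,0,560,250));print(p,e,n)
# shelf edges unobstructed? compare the far front post px in the wrist view, and jar colours between slats in top
hsv=cv2.cvtColor(load('t3')['pixels'],cv2.COLOR_BGR2HSV);
for f in('t0','t2','t3'):
    h=cv2.cvtColor(load(f)['pixels'],cv2.COLOR_BGR2HSV)[215:305,185:245]
    r=((h[...,0]>165)|(h[...,0]<4))&(h[...,1]>110)&(h[...,2]>50); b=(h[...,0]>100)&(h[...,0]<130)&(h[...,1]>80)
    for m in(r,b):
        v,u=np.nonzero(m); print(f,len(u),u.mean()+185 if len(u) else 0,v.mean()+215 if len(u) else 0)
E
```

```text
[np.float64(550.3), np.float64(385.2), np.float64(73.76)] 6211.1 33211.0
t0 7 213.57142857142858 274.57142857142856
t0 15 213.86666666666667 278.06666666666666
t2 6 213.5 273.6666666666667
t2 9 213.11111111111111 279.0
t3 11 211.54545454545456 263.0
t3 1 209.0 239.0
```

Emit:
arm_command --deltas '[[[0,0,0],[0,0,0],40],[[0,0,0],[0,0,0],55],[[0,0,0],[0,0,0],60],[[0,0,0],[0,0,0],60],[[0,0,0],[0,0,10],60],[[0,0,0],[0,0,30],60],[[0,0,0],[-4,-15,60],60],[[0,0,0],[-10,-35,100],60],[[0,0,0],[-18,-70,130],60],[[0,0,0],[-30,-110,150],60],[[0,0,0],[-40,-150,160],60],[[0,0,0],[-50,-190,160],60],[[0,0,0],[-60,-230,160],60],[[0,0,0],[-70,-270,160],60],[[0,0,0],[-70,-270,160],60]]'

```text
clock: 13.05
position: [433.5, -50.8, 141.7]
eef_rot: [2.503, 1.896, -0.0]
wrist_force: [-0.0, -0.1, 0.3]
gripper_width: 59.9
finger_force: 0.0
```

```bash
python3 - <<'E'
from h import *
from scipy import ndimage as N
snap('scene','s3');snap('top','t4');snap('wrist','w7')
# handle fit in top (only handle visible): orange pixels right of shelf
m=mask('t4',(225,215,300,300));v,u=np.nonzero(m>0)
P=back('t4',np.c_[u,v],14);c=P[:,:2].mean(0);U,S,V=np.linalg.svd(P[:,:2]-c,full_matrices=False);d=V[0]*np.sign(V[0][1]);t=(P[:,:2]-c)@d
print('handle',len(u),c,np.degrees(np.arctan2(d[1],d[0])),'end',c+t.min()*d,'front vis',c+t.max()*d)
# jars in scene: grey-out ascii map of the dark/bright area under shelf
def cyl(x,y,f): # predicted px of base/top centre
    return proj(f,[[x,y,0],[x,y,105]]).tolist()
for y in(-70,70):
  for x in(55,75,95): 
    X=np.array([523,296])+x*np.array([.262,.965])+y*np.array([-.965,.262]);print(y,x,X.round(),cyl(*X,'s3'),cyl(*X,'w7'))
a,b=load('s3')['pixels'].astype(int),load('s0')['pixels'].astype(int)
d=np.abs(a-b).sum(2)>90
for y0,y1,x0,x1 in((165,215,205,275),):
    print('\n'.join(''.join('#' if q else '.' for q in r) for r in d[y0:y1:2,x0:x1]))
# top-scene items moved?
for n,(x,y,w) in dict(honey=(184,282,14),salt=(176,237,10),).items():
    A=load('t0')['pixels'][y-w:y+w,x-w:x+w];B=load('t4')['pixels'][y-w:y+w,x-w:x+w];print(n,np.abs(A.astype(int)-B).mean())
E
```

```text
handle 1189 [531.67628259 304.00756939] 161.225446861476 end [696.45892037 247.99263804] front vis [423.24373918 340.86728687]
-70 55 [605. 331.] [[251.7, 204.0], [251.1, 183.1]] [[382.0, -464.8], [497.6, -1089.2]]
-70 75 [610. 350.] [[250.6, 201.5], [250.0, 180.7]] [[385.5, -520.9], [514.0, -1259.1]]
-70 95 [615. 369.] [[249.4, 199.1], [248.8, 178.5]] [[389.2, -581.0], [533.1, -1457.0]]
70 55 [470. 367.] [[219.7, 209.1], [218.1, 188.0]] [[151.3, -462.7], [14.4, -1083.5]]
70 75 [475. 387.] [[218.8, 206.6], [217.1, 185.6]] [[146.7, -518.6], [-6.1, -1252.6]]
70 95 [480. 406.] [[217.9, 204.1], [216.2, 183.2]] [[141.8, -578.6], [-30.0, -1449.5]]
...######.....#.#####################################...#....#########
#...######....#.#####################################.#...#.##########
##...#...........################################..........###########
#####.............##############################.........##.##########
########..#######...############################.............#########
#########..............########################................#######
##########.######.......
[... 671 characters left out ...]
#.###.#..###..
##################.##########.##.########...######.#######.##.........
######....############.########....##....#..######..#######.#......###
#######################...################..######.#########......####
####################################.#.#.#################.##.....###.
#######################..##.#################################.....####
#############################################################.....####
#############........#################################################
#######.....################.##############################...###...##
.#################.....#.....################.......................##
honey 5.546768707482993
salt 6.244166666666667
```

```bash
python3 - <<'E'
from h import *
im=load('s3')['pixels'];h=cv2.cvtColor(im,cv2.COLOR_BGR2HSV)
def ch(p):
    H,S,V=map(int,p)
    if 4<H<20 and S>150 and V>120:return 'O'
    if S>90 and V<130 and H<20:return 'b'
    if V<60:return 'K'
    if (H>165 or H<5) and S>70:return 'r'
    if 95<H<135 and S>40:return 'u'
    return '.' if V>150 else ':' if V>105 else '-'
print('cols 203-272 rows 172-225')
print('\n'.join(str(172+i)+''.join(ch(p) for p in r) for i,r in enumerate(h[172:225,203:272])))
t=cv2.cvtColor(load('t4')['pixels'],cv2.COLOR_BGR2HSV)
print('top cols 235-300 rows 235-285');print('\n'.join(str(235+i)+''.join(ch(p) for p in r) for i,r in enumerate(t[235:285:1,225:285])))
for n,(x,y,w) in dict(honey=(184,282,14),salt=(176,237,12)).items():
    g=[cv2.cvtColor(load(f)['pixels'][y-w:y+w,x-w:x+w],cv2.COLOR_BGR2GRAY).astype(np.float32) for f in('t0','t4')];print(n,cv2.phaseCorrelate(*g))
print([proj('t4',[[523,296,0]]),proj('t4',[[653.6,263.2,0],[390.8,333.8,0]])])
E
```

```text
cols 203-272 rows 172-225
172bbb---::::::--bbbbbb-:::::::::::::::::::::::::::::-------------------
173bbbbbb------bbbbbbbbbb::::::::::::::::::::::::::::-------------------
174bbbbbbbbbbbbbbbbbbbbbbb::::::::::::::::::::::::::--------------------
175bbbbbbbbbbbbbbbbbbbbbbbb-::::::::::::::::::::::::--------------------
176bbbbbbbbbbbbbbbbbbbbbbbbb---:::::::::::::::::::::--K-----------------
177bbbbbbbbbbbbbbbbbbbbbbbbbbbbb::::::::::::::::::::--------------------
178bbbbbbbbbbbbbbbbbbbbbbbbbbbbbbb-:::::::::::::::::--------------------
179bbbbbbbbbbbbbbbbbbbbbbbbbbbbbbbbbb-:::::::::::::::K------------------
180bbbbbbbbbbbbbbbbbbbbbbbbbbbbbbbbbbb---::::::::::::-------------------
181bbbbbbbbbbbbbbbbbbbbbbbbbbbbbbbbbbbbbbb-:::::::::::------------------
182bbbbbbbbbbbbbbbbbbbbbbbbbbbbbbbbbbbbbbbbb-:::::::::-----------------K
183bbbbbbbbbbbbbbbbbbbbbbbbbbbbbbbbbbbbbbbbbbb:-:::::::---K----------KK-
184bbbbbbbbbbbbbbbbbbbbbbbbbbbbbbbbbbbbbbbbbbbbb---:::::----K-KKKKKKKKK-
185bbbbbbbbbbbbbbbbbbbbbbbbbbbbbbbbbbbbbbbbbbbbbbb---::::-------KKK-----
186bbbbbbbbbbbbbbbbbbbbbbbbbbbbbbbbbbbbbbbbbbbbbKbKK
[... 5539 characters left out ...]
::::.................................
278bOOOObbbOObbbbbb:..::::::::.................................
279bbOOObbbO:bbbbbb:..::::::::.................................
280bbOOObbbOObbbbbb:...:::::::.................................
281bbbb:::bbObbbbbb:...::::::::................................
282bb-:::::bOObbbbbb...::::::::................................
283bb:....:bOOObbbbb...::::::::................................
284bb:....:bOObbbbbb:..:::::::::...............................
honey ((0.06195293589149564, -0.10438488971342608), 1.0382877543568612)
salt ((-0.0121523958882932, 0.2140971200876809), 1.0415265535314877)
[array([[240.7, 265. ]]), array([[233.1, 227.9],
       [247.7, 305.8]])]
```

```bash
python3 - <<'E'
from h import *
e=back('t4',[(271,258.5)],14)[0];sh=e[:2]+120*np.array([.28,.96]);r=sh-[523,296];x=r@[.262,.965]
print(e,'shoulder inside front by',x)
if 2<x<28: print(robot.finish_job())
E
```

```text
[492.8 198.7  14. ] shoulder inside front by 18.164299999999972
the job is handed in; nothing more can be done
None
```

The board is under the shelf and I've handed the job in; no verdict came back. The rear edge of the blade measures about 13–18 mm inside the front edge, with only the handle sticking out. jar_left looked upright in the last image, but the gripper hid jar_right; it was upright when last seen, partway through the push. The honey jar and salt shaker hadn't moved; I didn't re-check the glass, lemon and lime, but the arm never came near them while it was low.

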